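# Feed glass slices through the gate

## Task

Using just the fingertips, push the three amber glass slices across the steel deck and through the gate, one at a time, so that each drops down into the slot behind it. Do not lift or carry any of them, leave the blue slice where it lies on the deck, and do not disturb anything else on the table.

Things in the scene. Friction and masses are not known exactly. Their poses are not given: they have to be found in the camera images.
- feeder: fixed feed block: wood with a flat steel deck on top, 330 mm long (its x, -160 to 170 mm), 224 mm wide (its y), deck 95 mm above the table; origin at the underside. +x runs along the deck through the gate to the slot; z up. Sides and rear have no rim. Two blue fences 18 mm high, 10 mm thick make a funnel, centre lines from (x 20, y +-106) to (x 75, y +-31 mm)
- gate (a point): middle of the gate at deck height, x = 76 mm, y = 0 in the feed block's frame: a gap 52 mm wide between the blue fences, from x 67 to 85 mm
- slot (a point): middle of the slot's mouth, at deck height, x = 115 mm, y = 0 in the feed block's frame. The slot is a square-edged pit right behind the gate, from x 85 to 145 mm, 58 mm wide, 91 mm deep, fenced on its other three sides. A slice tips in once its centre is pushed past x = 85 mm; all three fit in it in any attitude
- amber1_center (a point): disc of amber-orange glass, 36 mm diameter, 12 mm thick, about 30 g, flat on the deck; this point is its centre, 6 mm above the deck. At the start the four discs (3 amber, 1 blue) lie two by two on the deck, any colour anywhere: near x 0 and -75 mm, y +-55 mm in the feed block's frame
- amber2_center (a point): disc of amber-orange glass, 36 mm diameter, 12 mm thick, about 30 g, flat on the deck; this point is its centre, 6 mm above the deck. At the start the four discs (3 amber, 1 blue) lie two by two on the deck, any colour anywhere: near x 0 and -75 mm, y +-55 mm in the feed block's frame
- amber3_center (a point): disc of amber-orange glass, 36 mm diameter, 12 mm thick, about 30 g, flat on the deck; this point is its centre, 6 mm above the deck. At the start the four discs (3 amber, 1 blue) lie two by two on the deck, any colour anywhere: near x 0 and -75 mm, y +-55 mm in the feed block's frame
- blue_center (a point): disc of blue glass, 36 mm diameter, 12 mm thick, about 30 g, flat on the deck; this point is its centre, 6 mm above the deck. At the start the four discs (3 amber, 1 blue) lie two by two on the deck, any colour anywhere: near x 0 and -75 mm, y +-55 mm in the feed block's frame. It stays on the deck
- weight: small brass weight with a knob, 34 mm diameter, 42 mm high, standing loose on the deck beside the slot, outside the fences (feed block frame: x 105 to 135 mm, y 72 to 85 mm); origin at its underside; a bystander
- bauble: clear glass bauble of 84 mm diameter on a cork ring, 105 mm high, on the table to the robot's left; origin at its underside; a bystander
- tweezers: steel tweezers, 210 mm long, lying on the table at the left; origin at mid-length, underside; a bystander
- woodblock: dark wooden shaping cup of 76 mm diameter with a 130 mm handle, on the table to the robot's right; origin under the cup; a bystander
- frit: jar of red glass grains, 64 mm diameter, 85 mm high, on the right of the table; origin at its underside; a bystander
- mould: brass cup mould, 80 mm diameter, 65 mm high, on the left of the table; origin at its underside; a bystander
- amber1: the slice whose centre is amber1_center; origin at the middle of its underside
- amber2: the slice whose centre is amber2_center; origin at the middle of its underside
- amber3: the slice whose centre is amber3_center; origin at the middle of its underside
- blue: the slice whose centre is blue_center; origin at the middle of its underside
Not all that is in view belongs to the job. What is shaped like the amber2 but green, turquoise or yellow is not meant.

How it is judged:
By the outcome, as a careful person would: the job done as asked, in the order asked, and still so for the second after the job is handed in, with the robot touching nothing.
It also fails if it takes over 59 s, if anything falls off the work surface, if the arm or the gripper's body presses on something with over 40 N, if the wrist force passes 120 N, or if a joint passes its speed limit or range.

## Robot

A 7-joint arm with a two-finger parallel gripper is mounted at the origin on the work surface. World frame = base frame: x ahead of the robot, y to its left, z up, the work surface at z = 0. Lengths are in m, angles in rad, forces in N, time in s.
With the tool pointing down it reaches from about 0.4 to 0.85 m from the base axis. Payload 4.5 kg.
Tool frame: the origin (TCP) lies midway between the tips of the shut fingers; the grasp point (between the pads) lies bot.pinch_z behind it (bot.pinch_z is the distance from the TCP to the grasp point, in m); z points along the fingers, x is the direction in which the jaws open and shut, and the axes are right-handed (so a half turn about z gives the same grasp; the last joint's range is limited). The gripper opens to 85 mm and grips with 20 to 120 N. Pads are 22 mm wide; open, the fingers measure 114 mm over their backs; the gripper's body (76 mm by 85 mm) begins 54 mm behind the grasp point. The pads swing forward as they close: fully open they stand 13 mm farther back than shut.
Start: joints at [1.324, 0.689, -0.195, 1.565, 0.157, 0.902, -0.215], TCP at [0.173, -0.601, 0.199] pointing down, gripper open.
Joint ranges: [-3.01, 3.01], [-0.46, 2.08], [-1.47, 1.51], [0.13, 2.56], [-1, 4.14], [0.04, 2.09], [-2.66, 2.66]. Speed limits (rad/s): [2.57, 2.57, 3.14, 3.14, 3.14, 3.14, 3.14].

## Interface

Orientations are given as a 3x3 rotation matrix whose columns are the frame's x, y, z axes.
In Python, from rig import bot, cams, job_done gives the robot as it stands. The module is installed in compiled form; this text tells all that it offers.
- The arm moves only by the tool apply_moves, never from a script. Its argument "deltas" is a list of rows, each a list of 3 entries, a list of its own where there are three numbers: the opening, from 0 (shut) to 1 (fully open), then the shift along the world's x, y, z in units of 25 mm (1.0 is 25 mm), then the turn about the world's z in units of 6 degrees (1.0 is 6 degrees). A call has 1 to 20 rows; each row is the pose to reach, as a shift and turn from the pose commanded when the call began; what a row does not reach only later rows make up. A row lasts 1/10 s, in which the tool goes at most 50 mm and 8.59 degrees, less where a joint would pass 70% of its speed; a pose out of reach is approached as far as the arm can. A call with a gripper value outside its range is refused whole. The fingers move at their own pace and stop on an object; "newtons" is the grip in N (left out, the last holds). Time passes only in rows, so rows that repeat a pose let the fingers close. It gives the time, the measured TCP pose, the force and the opening at its end, in the units of the state.
- bot.state(): the state, without advancing time (a new reading comes with each control period).
- cams.get_image(name): name is "side" or "top" or "wrist"; returns a dict with "pixels" (384x512x3 uint8, blue, green, red), "fx", "fy", "cx", "cy" (pixels), "R" (3x3) and "t" (3): a world point X has camera coordinates R X + t. Camera axes: x right, y down, z forward; pixel columns grow to the right and rows downward; lengths in m; the calibration is good to about 2 mm. A picture is of the moment at which its call begins. There is no depth.
- job_done(): hands the job in, once; it reports no verdict.
The state is a dict: "clock": time; "q": joint angles; "joint_velocities": joint speeds; "tau": joint torques, N m; "tcp_pos": TCP position; "eef_rot": TCP orientation; "force": force on the tool from outside, world axes, zero at the start; "wrist_torque": the same for the moment, N m; "finger_gap": finger opening in m.
Only numpy, scipy, OpenCV 4.12 (cv2) and the standard library are available. Lean on these libraries where they do the work, as an engineer would, in place of code of your own. Each camera call takes 0.05 s, during which the arm holds its last target. There are 200 camera calls.

## Working session

There is one attempt and no reset: what is moved stays moved. The work goes in short steps, Python scripts to look and compute and a tool call to move; the robot and the scene stay as the last step left them, time stands still between calls to the robot, and variables do not carry over. Pictures are saved under pics/ and viewed, about 8 in all and at most 12, crops included, and the job is handed in when it is done.

Besides the shell and the picture viewer there is one more tool, called after ">>>" by a JSON object that holds its "fn" and its "kwargs". apply_moves: Moves the arm, as the interface text tells. Its arguments: {"type":"object","properties":{"deltas":{"type":"array","items":{"type":"array"}},"newtons":{"type":"number"}},"required":["deltas"]}

```bash
mkdir -p pics
python3 - <<'E'
from rig import bot,cams
import cv2,numpy as np
s=bot.state();print(s['clock'],s['tcp_pos'],s['eef_rot'],s['finger_gap'],bot.pinch_z)
for n in ['top','side']:
    im=cams.get_image(n);cv2.imwrite(f'pics/{n}1.png',im['pixels'])
    print(n,im['fx'],im['cx'],im['cy'],im['R'],im['t'])
    np.savez(f'{n}1.npz',**im)
a=cv2.imread('pics/top1.png');b=cv2.imread('pics/side1.png')
E
```

```text
0.0 [ 0.17296489 -0.59985833  0.19837314] [[ 2.77248106e-01 -9.60798146e-01 -6.40688956e-04]
 [-9.60796630e-01 -2.77248811e-01  1.71265254e-03]
 [-1.82314363e-03  1.40742117e-04 -9.99998328e-01]] 0.08530059468297294 0.0187
top 492.80038733710904 252.94359004441836 186.01112307998574 [[-0.00934948 -0.99987114 -0.01304971]
 [-0.98468853  0.01147773 -0.1739447 ]
 [ 0.17407207  0.01122361 -0.98466895]] [0.01908557 0.5710661  1.47138079]
side 416.1414281109939 256.13109745256816 192.68074434823512 [[ 0.99383492 -0.10996611  0.01412828]
 [-0.06970571 -0.71884057 -0.69167142]
 [ 0.08621639  0.68642239 -0.72207412]] [-0.56672986  0.09383337  1.29732607]
```

View pics/top1.png

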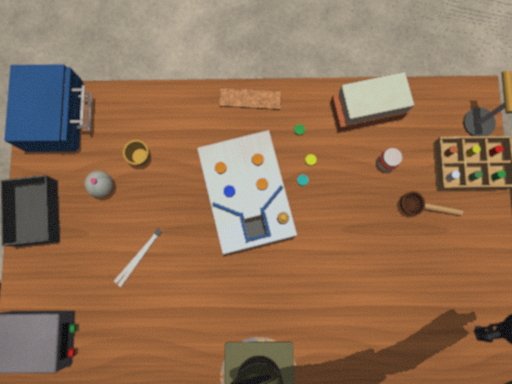

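View pics/side1.png

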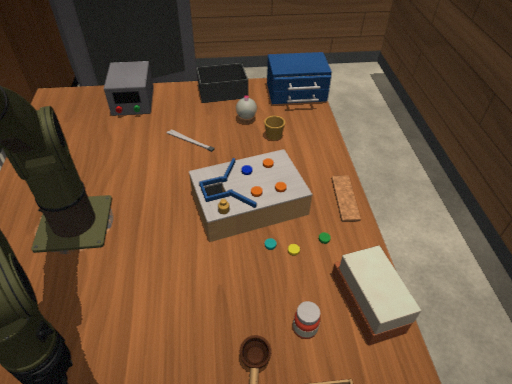

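Top view: the feeder's gate faces the robot. Ambers are near (221,168), (257,159) and (262,184), blue is at (229,191), and the weight is at (283,218). Green, yellow and turquoise decoys lie on the table.

```bash
cat > h.py <<'E'
import cv2,numpy as np
from scipy.optimize import least_squares
def back(im,uv,z):
    R,t=im['R'],im['t'];d=R.T@np.array([(uv[0]-im['cx'])/im['fx'],(uv[1]-im['cy'])/im['fy'],1]);c=-R.T@t
    return (c+d*(z-c[2])/d[2])[:2]
def blobs(im,col,roi):
    h=cv2.cvtColor(np.ascontiguousarray(im['pixels']),cv2.COLOR_BGR2HSV)
    lo,hi={'amber':((8,190,150),(18,255,255)),'blue':((112,180,120),(128,255,255))}[col]
    m=cv2.inRange(h,lo,hi);k=np.zeros_like(m);x0,y0,x1,y1=roi;k[y0:y1,x0:x1]=m[y0:y1,x0:x1]
    n,_,s,c=cv2.connectedComponentsWithStats(k)
    return [(c[i],s[i,4]) for i in range(1,n) if s[i,4]>15]
def to_f(p,F): x,y,a=F;c,s=np.cos(a),np.sin(a);d=np.asarray(p)-[x,y];return np.array([c*d[0]+s*d[1],-s*d[0]+c*d[1]])
def to_w(p,F): x,y,a=F;c,s=np.cos(a),np.sin(a);return np.array([x+c*p[0]-s*p[1],y+s*p[0]+c*p[1]])
E
python3 - <<'E'
from h import *
im=dict(np.load('top1.npz'))
px=np.ascontiguousarray(im['pixels'])
# deck mask: bright unsaturated
h=cv2.cvtColor(px,cv2.COLOR_BGR2HSV)
m=cv2.inRange(h,(0,0,170),(180,45,255));k=np.zeros_like(m);k[120:265,185:305]=m[120:265,185:305]
cs,_=cv2.findContours(k,cv2.RETR_EXTERNAL,cv2.CHAIN_APPROX_NONE);c=max(cs,key=cv2.contourArea)
r=cv2.minAreaRect(c);print(r)
b=cv2.boxPoints(r);w=np.array([back(im,p,.095) for p in b]);print(b,w)
print([np.linalg.norm(w[i]-w[(i+1)%4]) for i in range(4)])
best=None
M=np.array([[-160,-112],[-160,112],[170,112],[170,-112]])/1e3
f=[]
for sh in range(4):
  for W in (w,w[::-1]):
    W=np.roll(W,sh,0)
    s=least_squares(lambda F:np.concatenate([to_w(q,F)-v for q,v in zip(M,W)]),[.65,0,3.3])
    f.append((s.cost,s.x))
f=[x for x in f if x[0]<1e-3]
print(f)
F=[x for _,x in f if np.cos(x[2])<0][0]; np.save('F.npy',F)
for col in('amber','blue'):
  for cc,a in blobs(im,col,(195,130,300,255)): 
    p=back(im,cc,.105);print(col,cc,a,p,to_f(p,F)*1e3)
v=px[120:265,185:305];o=cv2.resize(v,None,fx=4.,fy=4.)
for q in [(76,0),(85,29),(85,-29),(145,29),(145,-29),(20,106),(20,-106),(75,31),(75,-31),(-160,112),(170,112),(-160,-112),(170,-112)]:
    X=np.append(to_w(np.array(q)/1e3,F),.095);C=im['R']@X+im['t'];u=C[:2]/C[2]*im['fx']+[im['cx'],im['cy']]
    cv2.circle(o,tuple(int(z) for z in (u-[185,120])*4+2),3,(0,0,255),1)
cv2.imwrite('pics/ov.png',o)
print('a deg',np.degrees(F[2]))
E
```

```text
((242.55885314941406, 177.23532104492188), (79.79421997070312, 75.18604278564453), 75.96376037597656)
[[196.41179 147.64708]
 [269.35297 129.41179]
 [288.70593 206.82356]
 [215.76474 225.05885]] [[ 0.68380686  0.18342635]
 [ 0.73835576 -0.03920705]
 [ 0.49930158 -0.09305505]
 [ 0.44735467  0.12360849]]
[np.float64(0.22921870009988132), np.float64(0.24504388956588924), np.float64(0.22280388182784303), np.float64(0.2439012371607003)]
[]Traceback (most recent call last):
  File "<stdin>", line 21, in <module>
IndexError: list index out of range
```

Run:
```python
from h import *
im=dict(np.load('top1.npz'))
px=np.ascontiguousarray(im['pixels'])
h=cv2.cvtColor(px,cv2.COLOR_BGR2HSV)
m=cv2.inRange(h,(0,0,150),(180,60,255));k=np.zeros_like(m);k[120:265,185:305]=m[120:265,185:305]
cs,_=cv2.findContours(k,cv2.RETR_EXTERNAL,cv2.CHAIN_APPROX_NONE)
c=np.vstack([c for c in cs if cv2.contourArea(c)>40])[:,0]
w=(np.array([back(im,p,.095) for p in c])*1e3).astype(np.float32)
r=cv2.minAreaRect(w);b=cv2.boxPoints(r);print(r,b)
# long axis direction, pointing to -x
e=[b[1]-b[0],b[2]-b[1]];d=max(e,key=np.linalg.norm);d=d if d[0]<0 else -d
a=np.arctan2(d[1],d[0]);ctr=np.array(r[0])/1e3
F=np.array([*(ctr-.005*np.array([np.cos(a),np.sin(a)])),a]);np.save('F.npy',F);print(F,np.degrees(a))
for col in('amber','blue'):
  for cc,A in blobs(im,col,(195,130,300,255)): 
    p=back(im,cc,.105);print(col,cc,A,p,to_f(p,F)*1e3)
v=px[120:265,185:305];o=cv2.resize(v,None,fx=4.,fy=4.)
for q in [(76,0),(85,29),(85,-29),(145,29),(145,-29),(20,106),(20,-106),(75,31),(75,-31),(-160,112),(170,112),(-160,-112),(170,-112)]:
    X=np.append(to_w(np.array(q)/1e3,F),.095);C=im['R']@X+im['t'];u=C[:2]/C[2]*im['fx']+[im['cx'],im['cy']]
    cv2.circle(o,tuple(int(z) for z in (u-[185,120])*4+2),3,(0,0,255),1)
cv2.imwrite('pics/ov.png',o)
```

```text
((550.4927368164062, 34.1219482421875), (331.530029296875, 226.49838256835938), 13.662002563476562) [[ 362.6691    105.014206]
 [ 416.16666  -115.07563 ]
 [ 738.3164    -36.77031 ]
 [ 684.81885   183.31952 ]]
[ 0.55535127  0.03530292 -2.90314579] -166.338
amber [257.22727273 159.06060606] 66 [ 0.64358208 -0.00116696] [-77.12045185  56.27756514]
amber [220.14285714 167.42857143] 63 [0.61924449 0.11025029] [-79.78752657 -57.73563168]
amber [261.52542373 183.81355932] 59 [ 0.5678868  -0.01313746] [-0.73953758 50.03061283]
blue [229. 191.] 69 [0.54732055 0.08374994] [ -3.6393846  -48.97307292]
```

View pics/ov.png

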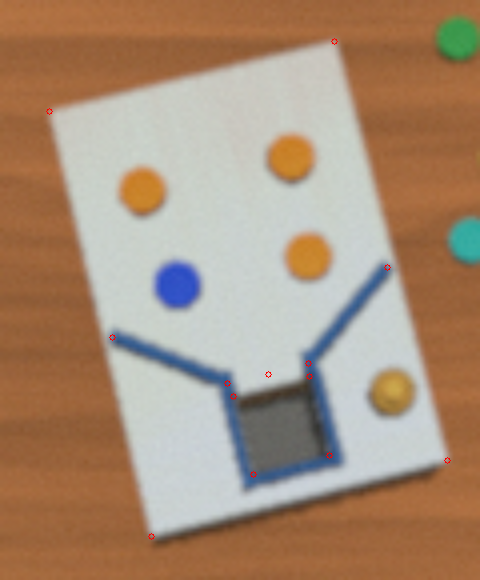

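The overlay fits: the red fence and slot marks fall on the corners, and the deck measures 331 x 226 mm. The first slice to push is the amber at feeder (-1, 50).

```bash
cat > plan.py <<'E'
from h import *
from rig import bot
F=np.load('F.npy')
def plan(wps):  # (x,y mm feeder, z m, phi deg) -> move units from the present pose
    s=bot.state();p=s['tcp_pos'];R=s['eef_rot'];yaw=np.degrees(np.arctan2(R[1,0],R[0,0]))
    f=to_f(p[:2],F)*1e3
    print('now',round(s['clock'],2),f.round(1),p.round(4),'phi',round(yaw-np.degrees(F[2])-90+360*0,2),'gap',s['finger_gap'],'F',s['force'].round(1))
    for x,y,z,ph in wps:
        d=(np.append(to_w(np.array([x,y])/1e3,F),z)-p)/.025
        t=(ph+np.degrees(F[2])+90-yaw+180)%360-180
        print((x,y,z,ph),'->',d.round(2),round(t/6,2))
E
python3 - <<'E'
from plan import *
plan([(-27,83,.2,-52),(-27,83,.13,-52),(-27,83,.099,-52)])
E
```

```text
now 0.1 [521.6 526.9] [ 0.173  -0.5999  0.1985] phi 2.43 gap 0.08545235469595144 F [-0.4  0.6  0.3]
(-27, 83, 0.2, -52) -> [17.13 22.44  0.06] -9.07
(-27, 83, 0.13, -52) -> [17.13 22.44 -2.74] -9.07
(-27, 83, 0.099, -52) -> [17.13 22.44 -3.98] -9.07
```

>>> {"fn": "apply_moves", "kwargs": {"deltas": [[0.15,[4,5,1],-2],[0.15,[8,10,1],-4],[0.15,[12,15,1],-6],[0.15,[15,19,1],-8],[0.15,[17.13,22.44,1],-9.07],[0.15,[17.13,22.44,1],-9.07],[0.15,[17.13,22.44,1],-9.07],[0.15,[17.13,22.44,1],-9.07],[0.15,[17.13,22.44,1],-9.07],[0.15,[17.13,22.44,1],-9.07],[0.15,[17.13,22.44,1],-9.07],[0.15,[17.13,22.44,1],-9.07],[0.15,[17.13,22.44,1],-9.07],[0.15,[17.13,22.44,-1],-9.07],[0.15,[17.13,22.44,-2],-9.07],[0.15,[17.13,22.44,-2],-9.07]]}}

```text
clock: 1.7
tcp_pos: [0.5985, -0.0343, 0.1435]
eef_rot: [[-0.615, -0.788, -0.011], [-0.789, 0.615, 0.003], [0.004, 0.01, -1.0]]
force: [-1.5, -0.4, -0.6]
finger_gap: 0.0127
```

Run:
```python
from plan import *
from rig import cams
c,s=.616,-.788
# contact, then push until disc at (38,0); back 12 mm ; orbit to behind
E0=(38-28*c,0-28*s)
plan([(-27,83,.099,-52),(*E0,.099,-52),(38-42*c,-42*s,.099,-52),(1,26,.099,-26),(-6,0,.099,0),(62,0,.099,0),(66,0,.099,0)])
im=cams.get_image('wrist');cv2.imwrite('pics/w1.png',im['pixels'])
```

```text
now 1.7 [-25.4  77.9] [ 0.5985 -0.0343  0.1435] phi -51.61 gap 0.012721420326055262 F [-1.5 -0.4 -0.6]
(-27, 83, 0.099, -52) -> [ 0.11 -0.19 -1.78] -0.06
(20.752, 22.064, 0.099, -52) -> [-2.32  1.73 -1.78] -0.06
(12.128, 33.096000000000004, 0.099, -52) -> [-1.88  1.38 -1.78] -0.06
(1, 26, 0.099, -26) -> [-1.52  1.77 -1.78] 4.27
(-6, 0, 0.099, 0) -> [-1.49  2.84 -1.78] 8.6
(62, 0, 0.099, 0) -> [-4.13  2.2  -1.78] 8.6
(66, 0, 0.099, 0) -> [-4.29  2.16 -1.78] 8.6
```

View pics/w1.png

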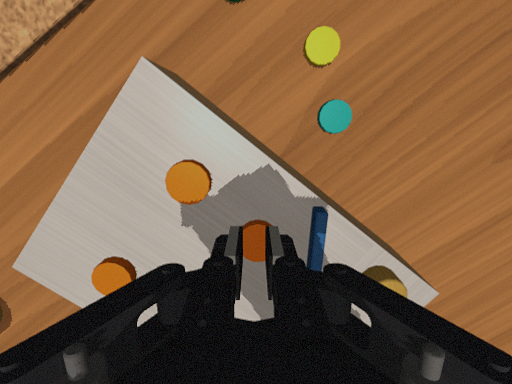

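The wrist view shows slice A at (257,240), just ahead of the fingertips in the push direction (image down). B is at (188,183) and C at (113,277). I'll let the arm settle and cross-check numerically.

>>> {"fn": "apply_moves", "kwargs": {"deltas": [[0.15,[0,0,0],0],[0.15,[0,0,0],0]]}}

```text
clock: 1.95
tcp_pos: [0.6021, -0.042, 0.1513]
eef_rot: [[-0.623, -0.783, 0.003], [-0.783, 0.623, -0.002], [-0.001, -0.003, -1.0]]
force: [-0.7, 0.2, -0.1]
finger_gap: 0.0132
```

Run:
```python
from plan import *
from rig import cams
im=cams.get_image('wrist')
for cc,A in blobs(im,'amber',(0,0,512,384)): print(cc,A,(to_f(back(im,cc,.105),F)*1e3).round(1))
plan([(-27,83,.099,-52)])
```

```text
[184.76203209 188.15151515] 1122 [-80.2  58.6]
[263.84848485 247.51515152] 33 [ 5.9 56.6]
[110.54172767 280.02489019] 683 [-85.1 -56.1]
now 2.0 [-27.3  85.9] [ 0.6021 -0.0417  0.1513] phi -52.15 gap 0.012784134395039707 F [ 0.5 -0.1  0.4]
(-27, 83, 0.099, -52) -> [-0.04  0.11 -2.09] 0.03
```

>>> {"fn": "apply_moves", "kwargs": {"deltas": [[0.15,[0,0.1,-1],0],[0.15,[0,0.1,-1.6],0],[0.15,[0,0.1,-2.05],0],[0.15,[0,0.1,-2.05],0],[0.15,[0,0.1,-2.05],0],[0.15,[-0.3,0.3,-2.05],0],[0.15,[-0.6,0.54,-2.05],0],[0.15,[-0.9,0.78,-2.05],0],[0.15,[-1.2,1.02,-2.05],0]]}}

```text
clock: 2.9
tcp_pos: [0.5706, -0.013, 0.0983]
eef_rot: [[-0.62, -0.785, -0.0], [-0.785, 0.62, 0.0], [-0.0, 0.0, -1.0]]
force: [0.0, -0.8, 0.1]
finger_gap: 0.0129
```

Run:
```python
from plan import *
from rig import cams
c,s=.616,-.788
plan([(38-28*c,-28*s,.099,-52),(38-42*c,-42*s,.099,-52),(2,28,.099,-26),(-6,0,.099,0),(62,0,.099,0),(66,0,.099,0)])
im=cams.get_image('top')
for cc,A in blobs(im,'amber',(190,125,300,255)): print(cc,A,(to_f(back(im,cc,.105),F)*1e3).round(1))
im=cams.get_image('side')
cv2.imwrite('pics/s2.png',cv2.resize(im['pixels'][130:250,170:330],None,fx=4,fy=4))
```

```text
now 2.9 [-3.4 50.6] [ 0.5706 -0.013   0.0983] phi -51.95 gap 0.012881174786193302 F [ 0.  -0.8  0.1]
(20.752, 22.064, 0.099, -52) -> [-1.21  0.88  0.03] -0.01
(12.128, 33.096000000000004, 0.099, -52) -> [-0.77  0.53  0.03] -0.01
(2, 28, 0.099, -26) -> [-0.42  0.83  0.03] 4.33
(-6, 0, 0.099, 0) -> [-0.38  1.99  0.03] 8.66
(62, 0, 0.099, 0) -> [-3.02  1.35  0.03] 8.66
(66, 0, 0.099, 0) -> [-3.18  1.31  0.03] 8.66
[220.19354839 167.37096774] 62 [-79.9 -57.5]
```

View pics/s2.png

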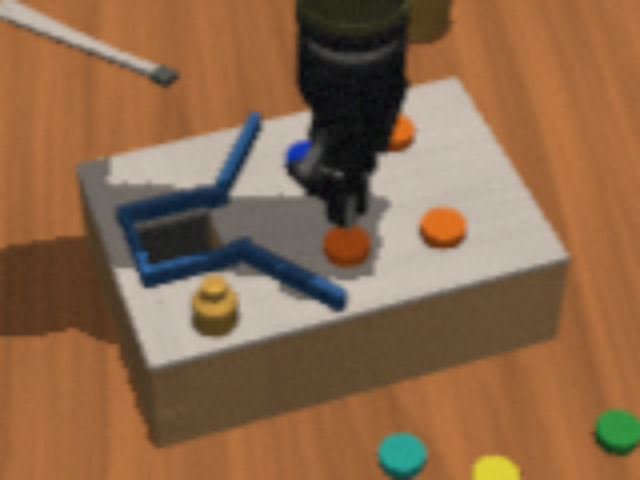

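Unexpected: slice A, at (347,245) in the crop, appears on the near side of the fingers. I'll measure it.

Run:
```python
from plan import *
from rig import cams
im=cams.get_image('side')
for cc,A in blobs(im,'amber',(170,130,330,250)): print(cc,A,(to_f(back(im,cc,.105),F)*1e3).round(1))
h=cv2.cvtColor(np.ascontiguousarray(im['pixels']),cv2.COLOR_BGR2HSV);print(h[191,257],h[187,281])
m=cv2.inRange(h,(5,150,90),(20,255,255));k=np.zeros_like(m);k[150:205,240:300]=m[150:205,240:300]
n,_,s,c=cv2.connectedComponentsWithStats(k)
for i in range(1,n):
  if s[i,4]>15: print(c[i],s[i],(to_f(back(im,c[i],.105),F)*1e3).round(1))
p=bot.state()['tcp_pos']
for X in (p,np.append(to_w([-.001,.050],F),.107)):
  C=im['R']@X+im['t'];print(C[:2]/C[2]*im['fx']+[im['cx'],im['cy']])
plan([])
```

```text
[270.45 162.4 ] 20 [-86.2 -50.9]
[280.48333333 185.9       ] 60 [-76.2  59. ]
[ 11 223 145] [ 12 217 219]
[242.38297872 153.85106383] [240 150   7   9  47] [ -13.7 -120.4]
[294.61538462 157.20118343] [286 150  14  22 169] [-170.5  -48.6]
[269.97297297 162.94594595] [268 159   5   9  37] [-83.7 -49. ]
[280.18478261 186.58695652] [275 182  11  10  92] [-74.2  61.4]
[256.13043478 191.17391304] [251 187  11  10  92] [ 1.9 55.5]
[257.26468253 191.23858544]
[256.41067662 189.24636173]
now 3.05 [-3.6 50.7] [ 0.5709 -0.0131  0.0981] phi -51.91 gap 0.012675026508861533 F [ 0.6 -0.2 -0. ]
```

Run:
```python
from plan import *
from rig import cams
im=cams.get_image('wrist')
p=bot.state()['tcp_pos'];o=np.ascontiguousarray(im['pixels'])
for X in (p,np.append(to_w([-.001,.050],F),.107)):
  C=im['R']@X+im['t'];u=C[:2]/C[2]*im['fx']+[im['cx'],im['cy']];print(u,C);cv2.circle(o,tuple(int(z) for z in u),2,(0,255,0),1)
cv2.imwrite('pics/w2.png',cv2.resize(o[130:330,150:360],None,fx=3,fy=3))
```

```text
[255.57066367 219.47265899] [0.00131499 0.01821597 0.18671435]
[258.01613445 228.85968879] [0.00286124 0.0236089  0.17902379]
```

View pics/w2.png

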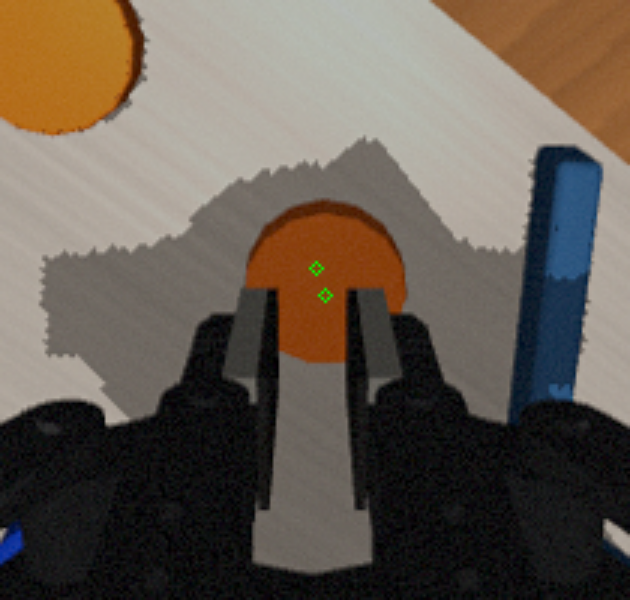

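The tips are passing over the slice without touching it, so at this opening they sit higher than the TCP. I'll back-project the tip corners to get their real height.

Run:
```python
from plan import *
from rig import cams
im=cams.get_image('wrist');s=bot.state()
R,t=im['R'],im['t'];T=s['eef_rot'];p=s['tcp_pos']
c=T.T@(-R.T@t-p);print('cam in tool',c*1e3,'fx',im['fx'],'axis',T.T@R[2])
for u,sg in (((278,290),0),((347,290),0),((278,375),0),((347,360),0),((270,510),0),((357,510),0),((316,268),0)):
  px=(150+u[0]/3,130+u[1]/3)
  d=T.T@R.T@np.array([(px[0]-im['cx'])/im['fx'],(px[1]-im['cy'])/im['fy'],1])
  for x in(-.0064,.0064):
    k=(x-c[0])/d[0]
    if k>0: print(u,x,((c+k*d)*1e3).round(1))
```

```text
cam in tool [  -1.5209679   -68.64463142 -174.7839217 ] fx 273.5532888936365 axis [8.23888891e-04 2.71677300e-01 9.62388054e-01]
(278, 290) -0.0064 [ -6.4 -19.9 -58.9]
(347, 290) 0.0064 [  6.4   0.2 -11.2]
(278, 375) -0.0064 [ -6.4  -7.2 -61.9]
(347, 360) 0.0064 [  6.4  14.4 -15.8]
(270, 510) -0.0064 [ -6.4  -3.2 -88.5]
(357, 510) 0.0064 [  6.4  20.6 -57.1]
(316, 268) 0.0064 [  6.4 335.3 860.9]
```

>>> {"fn": "apply_moves", "kwargs": {"deltas": [[0.15,[0,0,0.6],0],[0.15,[0.6,-0.45,0.6],0],[0.15,[1.2,-0.95,0.3],0],[0.15,[1.2,-0.95,0],0],[0.15,[1.2,-0.95,0],0],[0.15,[1.2,-0.95,0],0],[0.15,[1.2,-0.95,-0.1],0],[0.15,[1.2,-0.95,-0.1],0]]}}

```text
clock: 3.95
tcp_pos: [0.601, -0.0372, 0.0954]
eef_rot: [[-0.62, -0.785, -0.001], [-0.785, 0.62, 0.0], [0.0, 0.001, -1.0]]
force: [0.0, 0.8, 0.6]
finger_gap: 0.0131
```

Run:
```python
from plan import *
from rig import cams
plan([])
im=cams.get_image('side');o=cv2.resize(im['pixels'][140:220,210:310],None,fx=6,fy=6,interpolation=cv2.INTER_CUBIC)
X=bot.state()['tcp_pos'];C=im['R']@X+im['t'];u=C[:2]/C[2]*im['fx']+[im['cx'],im['cy']];print(u)
cv2.circle(o,tuple(int(z) for z in (u-[210,140])*6+3),4,(0,255,0),1)
cv2.imwrite('pics/s3.png',o)
```

```text
now 3.95 [-27.2  81.2] [ 0.601  -0.0372  0.0954] phi -51.95 gap 0.013124464318564913 F [0.  0.8 0.6]
[268.14326067 196.88621132]
```

View pics/s3.png

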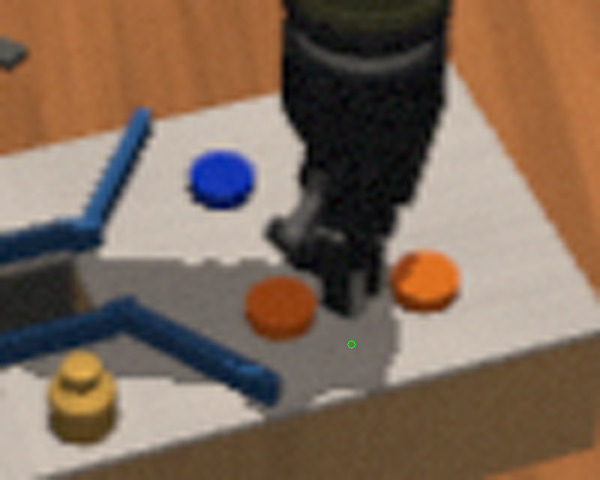

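The fingertips show about 5 px (roughly 15–20 mm) above the commanded TCP, and there is no contact force at deck level. I'll probe down in small steps until the deck is felt.

>>> {"fn": "apply_moves", "kwargs": {"deltas": [[0.15,[0,0,-0.1],0],[0.15,[0,0,-0.2],0],[0.15,[0,0,-0.2],0]]}}

```text
clock: 4.3
tcp_pos: [0.6011, -0.0377, 0.0901]
eef_rot: [[-0.62, -0.784, -0.001], [-0.784, 0.62, -0.0], [0.001, 0.001, -1.0]]
force: [-0.0, -0.3, -0.5]
finger_gap: 0.0129
```

>>> {"fn": "apply_moves", "kwargs": {"deltas": [[0.15,[0,0,-0.1],0],[0.15,[0,0,-0.1],0]]}}

```text
clock: 4.5
tcp_pos: [0.6012, -0.0378, 0.0876]
eef_rot: [[-0.62, -0.784, -0.001], [-0.784, 0.62, -0.0], [0.0, 0.0, -1.0]]
force: [-0.2, 0.0, 0.1]
finger_gap: 0.013
```

>>> {"fn": "apply_moves", "kwargs": {"deltas": [[0.15,[0,0,-0.1],0],[0.15,[0,0,-0.1],0]]}}

```text
clock: 4.7
tcp_pos: [0.6013, -0.0377, 0.0851]
eef_rot: [[-0.62, -0.784, -0.001], [-0.784, 0.62, 0.0], [0.0, 0.0, -1.0]]
force: [-0.7, 0.0, -0.1]
finger_gap: 0.0132
```

>>> {"fn": "apply_moves", "kwargs": {"deltas": [[0.15,[0,0,-0.1],0],[0.15,[0,0,-0.1],0]]}}

```text
clock: 4.9
tcp_pos: [0.6013, -0.0377, 0.0826]
eef_rot: [[-0.62, -0.784, -0.001], [-0.784, 0.62, -0.0], [0.0, 0.0, -1.0]]
force: [-0.1, 0.2, -0.1]
finger_gap: 0.0128
```

>>> {"fn": "apply_moves", "kwargs": {"deltas": [[0.15,[0,0,-0.1],0],[0.15,[0,0,-0.1],0]]}}

```text
clock: 5.1
tcp_pos: [0.6013, -0.0378, 0.0802]
eef_rot: [[-0.62, -0.784, -0.001], [-0.784, 0.62, -0.0], [0.0, 0.0, -1.0]]
force: [-0.6, 0.8, -0.1]
finger_gap: 0.0129
```

>>> {"fn": "apply_moves", "kwargs": {"deltas": [[0.15,[0,0,-0.1],0],[0.15,[0,0,-0.1],0]]}}

```text
clock: 5.3
tcp_pos: [0.6012, -0.0378, 0.0776]
eef_rot: [[-0.62, -0.784, -0.001], [-0.784, 0.62, -0.0], [0.0, 0.0, -1.0]]
force: [-0.4, -0.2, 0.3]
finger_gap: 0.0127
```

>>> {"fn": "apply_moves", "kwargs": {"deltas": [[0.15,[0,0,-0.1],0],[0.15,[0,0,-0.1],0]]}}

```text
clock: 5.5
tcp_pos: [0.6013, -0.0377, 0.0752]
eef_rot: [[-0.62, -0.784, -0.001], [-0.784, 0.62, -0.0], [0.0, 0.0, -1.0]]
force: [0.1, -0.1, -0.0]
finger_gap: 0.0126
```

Run:
```python
from plan import *
from rig import cams
plan([])
im=cams.get_image('side');o=cv2.resize(im['pixels'][150:210,225:300],None,fx=6,fy=6,interpolation=cv2.INTER_CUBIC)
w=cams.get_image('wrist')['pixels'][130:330,150:360];w=cv2.resize(w,None,fx=1.8,fy=1.8)
o=cv2.copyMakeBorder(o,0,360-o.shape[0] if o.shape[0]<360 else 0,0,0,0)
cv2.imwrite('pics/s4.png',np.hstack([o[:360],w[:360]]))
```

```text
now 5.5 [-27.4  81.8] [ 0.6013 -0.0377  0.0752] phi -51.99 gap 0.012595771982823727 F [ 0.1 -0.1 -0. ]
```

View pics/s4.png

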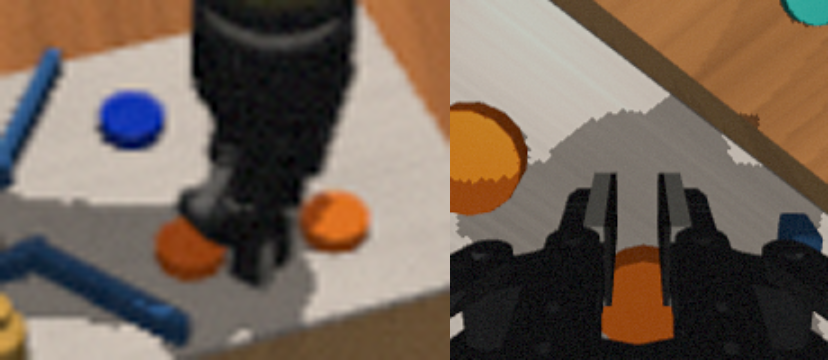

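The tips now appear at about the deck, roughly 20 mm above the reported TCP. I'll keep probing gently.

>>> {"fn": "apply_moves", "kwargs": {"deltas": [[0.15,[0,0,-0.1],0],[0.15,[0,0,-0.1],0]]}}

```text
clock: 5.8
tcp_pos: [0.6012, -0.0378, 0.0727]
eef_rot: [[-0.62, -0.784, -0.001], [-0.784, 0.62, -0.0], [0.0, 0.0, -1.0]]
force: [0.5, 0.0, -0.3]
finger_gap: 0.0126
```

>>> {"fn": "apply_moves", "kwargs": {"deltas": [[0.15,[0,0,-0.1],0],[0.15,[0,0,-0.1],0]]}}

```text
clock: 6.0
tcp_pos: [0.6012, -0.0378, 0.0701]
eef_rot: [[-0.62, -0.784, -0.001], [-0.784, 0.62, -0.0], [0.0, 0.001, -1.0]]
force: [0.4, -0.1, 0.0]
finger_gap: 0.0129
```

>>> {"fn": "apply_moves", "kwargs": {"deltas": [[0.15,[0,0,-0.08],0],[0.15,[0,0,-0.08],0]]}}

```text
clock: 6.2
tcp_pos: [0.6013, -0.0377, 0.0682]
eef_rot: [[-0.62, -0.784, -0.0], [-0.784, 0.62, -0.0], [0.0, 0.0, -1.0]]
force: [0.6, 1.0, -0.0]
finger_gap: 0.0129
```

>>> {"fn": "apply_moves", "kwargs": {"deltas": [[0.15,[0,0,-0.08],0],[0.15,[0,0,-0.08],0]]}}

```text
clock: 6.4
tcp_pos: [0.6013, -0.0378, 0.0662]
eef_rot: [[-0.62, -0.784, -0.0], [-0.784, 0.62, -0.0], [0.0, 0.0, -1.0]]
force: [0.5, 0.6, 0.1]
finger_gap: 0.0134
```

>>> {"fn": "apply_moves", "kwargs": {"deltas": [[0.15,[0,0,-0.08],0],[0.15,[0,0,-0.08],0]]}}

```text
clock: 6.6
tcp_pos: [0.6013, -0.0378, 0.0642]
eef_rot: [[-0.62, -0.784, -0.001], [-0.784, 0.62, -0.0], [0.0, 0.0, -1.0]]
force: [-0.1, -0.1, 0.1]
finger_gap: 0.0127
```

>>> {"fn": "apply_moves", "kwargs": {"deltas": [[0.15,[0,0,-0.06],0],[0.15,[0,0,-0.06],0]]}}

```text
clock: 6.8
tcp_pos: [0.6016, -0.0379, 0.0633]
eef_rot: [[-0.62, -0.784, 0.0], [-0.784, 0.62, -0.0], [-0.0, -0.0, -1.0]]
force: [-1.0, 0.2, 3.6]
finger_gap: 0.013
```

Run:
```python
from plan import *
from rig import cams
plan([]);print(bot.state()['tau'].round(2))
im=cams.get_image('side');o=cv2.resize(im['pixels'][150:210,225:300],None,fx=6,fy=6,interpolation=cv2.INTER_CUBIC)
w=cams.get_image('wrist')['pixels'][130:330,150:360];w=cv2.resize(w,None,fx=1.8,fy=1.8)
cv2.imwrite('pics/s5.png',np.hstack([o[:360],w[:360]]))
```

```text
now 6.8 [-27.7  82. ] [ 0.6016 -0.0379  0.0633] phi -52.0 gap 0.012966690141698885 F [-1.   0.2  3.6]
[ 3.000e-02 -5.325e+01  2.950e+00 -1.047e+01  1.000e-02 -2.500e-01
  0.000e+00]
```

View pics/s5.png

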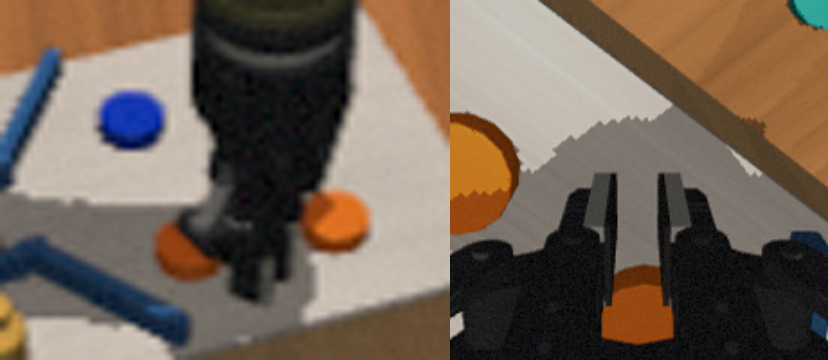

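Contact came at TCP z ≈ 0.063 (3.6 N), so at this opening the tips are about 32 mm behind the TCP. I'll work at TCP z ≈ 0.067, tips about 4 mm above the deck, and push A.

>>> {"fn": "apply_moves", "kwargs": {"deltas": [[0.15,[0,0,0.16],0],[0.15,[-0.24,0.19,0.16],0],[0.15,[-0.48,0.38,0.16],0],[0.15,[-0.72,0.56,0.16],0],[0.15,[-0.96,0.75,0.16],0],[0.15,[-1.2,0.93,0.16],0],[0.15,[-1.2,0.93,0.16],0]]}}

```text
clock: 7.6
tcp_pos: [0.5701, -0.0133, 0.0668]
eef_rot: [[-0.619, -0.785, -0.002], [-0.785, 0.619, 0.001], [0.001, 0.002, -1.0]]
force: [0.1, 0.3, 0.7]
finger_gap: 0.0125
```

```bash
cat > look.py <<'E'
from plan import *
from rig import cams
def disc():
  for n in('side','top'):
    im=cams.get_image(n)
    h=cv2.cvtColor(np.ascontiguousarray(im['pixels']),cv2.COLOR_BGR2HSV);m=cv2.inRange(h,(5,190,90),(19,255,255))
    k,_,s,c=cv2.connectedComponentsWithStats(m)
    for i in range(1,k):
      q=to_f(back(im,c[i],.105),F)*1e3
      if s[i,4]>15 and abs(q[0]+20)<140 and abs(q[1])<105: print(n,q.round(1),s[i,4])
E
python3 - <<'E'
from look import *
disc()
c,s=.616,-.788
Z=.0665
plan([(38-28*c,-28*s,Z,-52),(38-42*c,-42*s,Z,-52),(2,28,Z,-26),(-6,0,Z,0),(62,0,Z,0),(66,0,Z,0)])
E
```

```text
side [-74.   62.5] 79
side [24.  36.4] 39
top [-80.2 -57.4] 64
now 7.7 [-3.9 52.1] [ 0.5715 -0.0144  0.067 ] phi -51.97 gap 0.012736676071877454 F [ 0.1 -0.4  0.3]
(20.752, 22.064, 0.0665, -52) -> [-1.24  0.93 -0.02] -0.0
(12.128, 33.096000000000004, 0.0665, -52) -> [-0.8   0.59 -0.02] -0.0
(2, 28, 0.0665, -26) -> [-0.46  0.88 -0.02] 4.33
(-6, 0, 0.0665, 0) -> [-0.41  2.04 -0.02] 8.66
(62, 0, 0.0665, 0) -> [-3.05  1.4  -0.02] 8.66
(66, 0, 0.0665, 0) -> [-3.21  1.36 -0.02] 8.66
```

>>> {"fn": "apply_moves", "kwargs": {"deltas": [[0.15,[-0.25,0.19,0],0],[0.15,[-0.5,0.38,0],0],[0.15,[-0.75,0.56,0],0],[0.15,[-1.0,0.75,0],0],[0.15,[-1.24,0.93,0],0],[0.15,[-1.24,0.93,0],0],[0.15,[-0.8,0.59,0],0],[0.15,[-0.6,0.7,0],1.4],[0.15,[-0.5,0.8,0],2.8],[0.15,[-0.45,0.9,0],4.3],[0.15,[-0.4,1.3,0],5.7],[0.15,[-0.38,1.7,0],7.1],[0.15,[-0.38,2.04,0],8.66],[0.15,[-0.38,2.04,0],8.66],[0.15,[-0.38,2.04,0],8.66],[0.15,[-0.38,2.04,0],8.66]]}}

```text
clock: 9.3
tcp_pos: [0.5619, 0.0354, 0.0669]
eef_rot: [[0.232, -0.973, -0.0], [-0.973, -0.232, -0.001], [0.001, 0.0, -1.0]]
force: [0.2, -0.7, 0.4]
finger_gap: 0.0129
```

Run:
```python
from look import *
disc()
Z=.0665
plan([(-6,0,Z,0),(62,0,Z,0),(66,0,Z,0)])
```

```text
side [-76.9 -51.9] 69
side [41.8  2.8] 80
side [-74.   62.5] 79
top [-79.6 -60.6] 46
now 9.4 [-6.5  1.2] [0.562  0.0357 0.067 ] phi -0.17 gap 0.012351236045300534 F [ 0.  -0.4 -0.1]
(-6, 0, 0.0665, 0) -> [-0.03  0.04 -0.02] 0.03
(62, 0, 0.0665, 0) -> [-2.68 -0.6  -0.02] 0.03
(66, 0, 0.0665, 0) -> [-2.83 -0.64 -0.02] 0.03
```

>>> {"fn": "apply_moves", "kwargs": {"deltas": [[0.15,[-0.3,-0.03,0],0],[0.15,[-0.6,-0.1,0],0],[0.15,[-0.9,-0.17,0],0],[0.15,[-1.2,-0.24,0],0],[0.15,[-1.5,-0.31,0],0],[0.15,[-1.8,-0.39,0],0],[0.15,[-2.1,-0.46,0],0],[0.15,[-2.1,-0.46,0],0]]}}

```text
clock: 10.2
tcp_pos: [0.5078, 0.0244, 0.0669]
eef_rot: [[0.235, -0.972, -0.002], [-0.972, -0.235, -0.001], [0.0, 0.002, -1.0]]
force: [0.7, 0.0, -0.3]
finger_gap: 0.0129
```

>>> {"fn": "apply_moves", "kwargs": {"deltas": [[0.15,[-0.25,-0.06,0],0],[0.15,[-0.5,-0.12,0],0],[0.15,[-0.73,-0.18,0],0],[0.15,[-0.73,-0.18,0],0]]}}

```text
clock: 10.6
tcp_pos: [0.4898, 0.02, 0.0669]
eef_rot: [[0.235, -0.972, -0.002], [-0.972, -0.235, -0.001], [0.0, 0.002, -1.0]]
force: [-0.1, -0.4, 0.1]
finger_gap: 0.0132
```

Run:
```python
from look import *
disc()
plan([(30,0,.0665,0)])
```

```text
side [-76.9 -51.9] 69
side [-73.8  62.6] 81
top [-77.3  56.2] 65
top [-80.2 -57.6] 61
now 10.7 [65.8 -0.7] [0.4912 0.0204 0.067 ] phi -0.03 gap 0.012837839566231293 F [ 0.5  0.1 -0.2]
(30, 0, 0.0665, 0) -> [ 1.4   0.31 -0.02] 0.01
```

Run:
```python
from plan import *
Z=.0665
D=-45;u=np.array([np.cos(np.radians(D)),np.sin(np.radians(D))])
B=np.array([-77.,56]);t=B+u*56/.7071
print(t)
st=B-u*44;en=t-u*28;bk=t-u*42
plan([(30,0,.115,0),(*st,.115,D),(*st,Z,D),(*en,Z,D),(*bk,Z,D),(t[0]-42*np.cos(.39),42*np.sin(.39),Z,D/2),(t[0]-42,0,Z,0),(66,0,Z,0)])
```

```text
[-2.09994630e+01 -5.37047725e-04]
now 10.7 [65.8 -0.7] [0.4912 0.0204 0.067 ] phi -0.03 gap 0.012837839566231293 F [ 0.5  0.1 -0.2]
(30, 0, 0.115, 0) -> [1.4  0.31 1.92] 0.01
(np.float64(-108.11269837220809), np.float64(87.11269837220809), 0.115, -45) -> [ 7.59 -1.77  1.92] -7.49
(np.float64(-108.11269837220809), np.float64(87.11269837220809), 0.0665, -45) -> [ 7.59 -1.77 -0.02] -7.49
(np.float64(-40.79845282549789), np.float64(19.79845282549789), 0.0665, -45) -> [ 4.34  0.21 -0.02] -7.49
(np.float64(-50.69794776210955), np.float64(29.697947762109557), 0.0665, -45) -> [ 4.82 -0.08 -0.02] -7.49
(np.float64(-59.84564346628171), np.float64(15.96791343517278), 0.0665, -22.5) -> [ 5.04  0.54 -0.02] -3.74
(np.float64(-62.999462952274556), 0, 0.0665, 0) -> [ 5.01  1.19 -0.02] 0.01
(66, 0, 0.0665, 0) -> [ 0.   -0.03 -0.02] 0.01
```

>>> {"fn": "apply_moves", "kwargs": {"deltas": [[0.15,[0.5,0.1,0],0],[0.15,[1.2,0.28,1],0],[0.15,[2.4,0,1.9],-1],[0.15,[3.8,-0.5,1.9],-2.3],[0.15,[5.2,-0.9,1.9],-3.7],[0.15,[6.5,-1.4,1.9],-5.1],[0.15,[7.59,-1.77,1.9],-6.5],[0.15,[7.59,-1.77,1.9],-7.5],[0.15,[7.59,-1.77,1.9],-7.5],[0.15,[7.59,-1.77,1.9],-7.5],[0.15,[7.59,-1.77,1.9],-7.5],[0.15,[7.59,-1.77,1.9],-7.5]]}}

```text
clock: 11.9
tcp_pos: [0.6806, -0.0235, 0.1146]
eef_rot: [[-0.519, -0.855, -0.0], [-0.855, 0.519, 0.0], [-0.0, 0.0, -1.0]]
force: [-0.1, -0.2, -0.1]
finger_gap: 0.0126
```

Run:
```python
from look import *
disc()
Z=.0665
D=-45;u=np.array([np.cos(np.radians(D)),np.sin(np.radians(D))])
B=np.array([-77.,56]);t=B+u*56/.7071
st=B-u*44;en=t-u*28;bk=t-u*42
plan([(*st,Z,D),(*en,Z,D),(*bk,Z,D),(t[0]-42*np.cos(.39),42*np.sin(.39),Z,D/2),(t[0]-42,0,Z,0)])
im=cams.get_image('top')
cv2.imwrite('pics/t2.png',cv2.resize(im['pixels'][120:265,185:305],None,fx=4,fy=4))
```

```text
side [-76.7 -51.6] 70
side [-74.3  62. ] 81
top [-79.8 -57.7] 62
now 12.0 [-107.9   86.9] [ 0.6808 -0.0237  0.1146] phi -44.99 gap 0.012618017248289651 F [ 0.5  0.7 -0.3]
(np.float64(-108.11269837220809), np.float64(87.11269837220809), 0.0665, -45) -> [ 0.01 -0.01 -1.93] -0.0
(np.float64(-40.79845282549789), np.float64(19.79845282549789), 0.0665, -45) -> [-3.24  1.98 -1.93] -0.0
(np.float64(-50.69794776210955), np.float64(29.697947762109557), 0.0665, -45) -> [-2.77  1.68 -1.93] -0.0
(np.float64(-59.84564346628171), np.float64(15.96791343517278), 0.0665, -22.5) -> [-2.54  2.3  -1.93] 3.75
(np.float64(-62.999462952274556), 0, 0.0665, 0) -> [-2.57  2.95 -1.93] 7.5
```

View pics/t2.png

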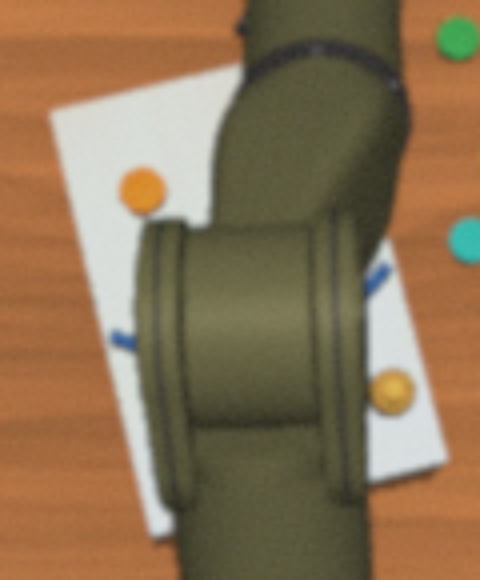

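Top view: the arm hides the slot, C is undisturbed at (143,190), and the weight is still upright at (392,391). The side camera finds only two ambers on the deck, so A is in the slot. Next is B.

>>> {"fn": "apply_moves", "kwargs": {"deltas": [[0.15,[0,0,-1],0],[0.15,[0,0,-1.93],0],[0.15,[0,0,-1.93],0],[0.15,[-0.3,0.18,-1.93],0],[0.15,[-0.6,0.37,-1.93],0],[0.15,[-0.9,0.55,-1.93],0],[0.15,[-1.2,0.73,-1.93],0],[0.15,[-1.5,0.92,-1.93],0],[0.15,[-1.8,1.1,-1.93],0],[0.15,[-2.1,1.28,-1.93],0],[0.15,[-2.4,1.47,-1.93],0],[0.15,[-2.7,1.65,-1.93],0],[0.15,[-3.0,1.83,-1.93],0],[0.15,[-3.24,1.98,-1.93],0],[0.15,[-3.24,1.98,-1.93],0],[0.15,[-2.77,1.68,-1.93],0],[0.15,[-2.77,1.68,-1.93],0]]}}

```text
clock: 13.75
tcp_pos: [0.6134, 0.0167, 0.0664]
eef_rot: [[-0.522, -0.853, 0.002], [-0.853, 0.522, -0.001], [-0.0, -0.003, -1.0]]
force: [0.6, -0.3, 0.0]
finger_gap: 0.0129
```

Run:
```python
from look import *
disc()
Z=.0665;X=-21
plan([(X-42*np.cos(.39),42*np.sin(.39),Z,-22.5),(X-42,-1,Z,0),(66,-1,Z,0)])
```

```text
side [-15.9   2.7] 75
top [-83.4 -62.3] 30
now 13.85 [-50.6  30.2] [0.6116 0.0179 0.0661] phi -45.08 gap 0.012679656189033174 F [-0.8 -1.1  0. ]
(np.float64(-59.84618051400715), np.float64(15.96791343517278), 0.0665, -22.5) -> [0.23 0.64 0.02] 3.76
(-63, -1, 0.0665, 0) -> [0.19 1.33 0.02] 7.51
(66, -1, 0.0665, 0) -> [-4.82  0.11  0.02] 7.51
```

>>> {"fn": "apply_moves", "kwargs": {"deltas": [[0.15,[0.1,0.2,0],1.3],[0.15,[0.2,0.42,0],2.6],[0.15,[0.25,0.64,0],3.8],[0.15,[0.25,0.9,0],5.1],[0.15,[0.22,1.15,0],6.4],[0.15,[0.19,1.36,0],7.5],[0.15,[0.19,1.36,0],7.5],[0.15,[0.19,1.36,0],7.5],[0.15,[-0.1,1.28,0],7.5],[0.15,[-0.4,1.2,0],7.5],[0.15,[-0.7,1.13,0],7.5],[0.15,[-1.0,1.05,0],7.5],[0.15,[-1.3,0.97,0],7.5],[0.15,[-1.6,0.9,0],7.5],[0.15,[-1.9,0.82,0],7.5],[0.15,[-2.2,0.75,0],7.5],[0.15,[-2.5,0.68,0],7.5],[0.15,[-2.8,0.6,0],7.5],[0.15,[-2.8,0.6,0],7.5]]}}

```text
clock: 15.75
tcp_pos: [0.5401, 0.0326, 0.0661]
eef_rot: [[0.235, -0.972, -0.002], [-0.972, -0.235, -0.001], [0.0, 0.002, -1.0]]
force: [-0.1, 0.2, -0.8]
finger_gap: 0.0129
```

Run:
```python
from look import *
disc()
plan([(66,-1,.0665,0)])
```

```text
side [-76.7 -51.6] 70
side [46.3  2.7] 81
top [-79.8 -63.7] 29
now 15.85 [13.6 -1.2] [0.5418 0.0332 0.0663] phi -0.04 gap 0.012728908369989717 F [ 0.4  0.3 -0.1]
(66, -1, 0.0665, 0) -> [-2.03 -0.5   0.01] 0.01
```

>>> {"fn": "apply_moves", "kwargs": {"deltas": [[0.15,[-0.3,-0.07,0],0],[0.15,[-0.6,-0.15,0],0],[0.15,[-0.9,-0.22,0],0],[0.15,[-1.2,-0.29,0],0],[0.15,[-1.5,-0.37,0],0],[0.15,[-1.8,-0.44,0],0],[0.15,[-2.03,-0.5,0],0],[0.15,[-2.03,-0.5,0],0],[0.15,[-1.5,-0.37,0],0],[0.15,[-0.7,-0.17,1],0],[0.15,[-0.7,-0.17,1.9],0],[0.15,[-0.7,-0.17,1.9],0]]}}

```text
clock: 17.05
tcp_pos: [0.527, 0.0295, 0.1161]
eef_rot: [[0.236, -0.972, 0.006], [-0.972, -0.236, 0.001], [0.0, -0.006, -1.0]]
force: [-1.0, -0.2, -0.4]
finger_gap: 0.0127
```

Run:
```python
from look import *
disc()
Z=.0665
D=45;u=np.array([.7071,.7071])
B=np.array([-79.,-57]);t=B+u*56/.7071
st=B-u*44;en=t-u*28;bk=t-u*42;print(t)
plan([(*st,.115,D),(*st,Z,D),(*en,Z,D),(*bk,Z,D),(t[0]-42*np.cos(.39),-42*np.sin(.39),Z,D/2),(t[0]-42,0,Z,0)])
```

```text
side [-76.9 -51.9] 69
top [-80.  -64.5] 25
[-23.  -1.]
now 17.15 [31.8 -1.1] [0.5242 0.0289 0.1138] phi -0.04 gap 0.013167414530921477 F [-0.7  0.7 -0.4]
(np.float64(-110.1124), np.float64(-88.1124), 0.115, 45) -> [4.69 4.72 0.05] 7.51
(np.float64(-110.1124), np.float64(-88.1124), 0.0665, 45) -> [ 4.69  4.72 -1.89] 7.51
(np.float64(-42.79879999999999), np.float64(-20.798799999999993), 0.0665, 45) -> [ 2.71  1.47 -1.89] 7.51
(np.float64(-52.698199999999986), np.float64(-30.69819999999999), 0.0665, 45) -> [ 3.    1.95 -1.89] 7.51
(np.float64(-61.846180514007145), np.float64(-15.96791343517278), 0.0665, 22.5) -> [ 3.5   1.46 -1.89] 3.76
(np.float64(-65.0), 0, 0.0665, 0) -> [ 3.77  0.87 -1.89] 0.01
```

I'll use a steeper 55° approach for C, for more clearance from blue.

Run:
```python
from plan import *
Z=.0665
D=55;u=np.array([np.cos(np.radians(D)),np.sin(np.radians(D))])
B=np.array([-79.,-57]);t=B+u*56/u[1]
st=B-u*44;en=t-u*28;bk=t-u*42;print(t)
plan([(*st,.115,D),(*st,Z,D),(*en,Z,D),(*bk,Z,D),(t[0]-42*np.cos(.48),-42*np.sin(.48),Z,D/2),(t[0]-42,0,Z,0)])
```

```text
[-39.78837786  -1.        ]
now 17.15 [31.8 -1.1] [0.5242 0.0289 0.1138] phi -0.04 gap 0.013167414530921477 F [-0.7  0.7 -0.4]
(np.float64(-104.23736319944604), np.float64(-93.04268994871563), 0.115, 55) -> [4.42 4.86 0.05] 9.17
(np.float64(-104.23736319944604), np.float64(-93.04268994871563), 0.0665, 55) -> [ 4.42  4.86 -1.89] 9.17
(np.float64(-55.84851807808554), np.float64(-23.93625724009177), 0.0665, 55) -> [ 3.19  1.71 -1.89] 9.17
(np.float64(-63.87858818700019), np.float64(-35.40438586013766), 0.0665, 55) -> [ 3.39  2.24 -1.89] 9.17
(np.float64(-77.04216461698618), np.float64(-19.394725372742283), 0.0665, 27.5) -> [ 4.06  1.74 -1.89] 4.59
(np.float64(-81.78837786025625), 0, 0.0665, 0) -> [ 4.42  1.03 -1.89] 0.01
```

>>> {"fn": "apply_moves", "kwargs": {"deltas": [[0.15,[1,1,0],1.4],[0.15,[2,2.1,0],2.8],[0.15,[3,3.2,0],4.2],[0.15,[3.8,4.2,0],5.6],[0.15,[4.42,4.86,0],7],[0.15,[4.42,4.86,0],8.4],[0.15,[4.42,4.86,0],9.17],[0.15,[4.42,4.86,0],9.17],[0.15,[4.42,4.86,0],9.17],[0.15,[4.42,4.86,0],9.17],[0.15,[4.42,4.86,-1],9.17],[0.15,[4.42,4.86,-1.9],9.17],[0.15,[4.42,4.86,-1.9],9.17],[0.15,[4.42,4.86,-1.9],9.17]]}}

```text
clock: 18.55
tcp_pos: [0.6344, 0.1504, 0.066]
eef_rot: [[0.931, -0.365, -0.001], [-0.365, -0.931, -0.0], [-0.0, 0.001, -1.0]]
force: [0.3, 0.9, -0.2]
finger_gap: 0.0128
```

Run:
```python
from look import *
disc()
Z=.0665
D=55;u=np.array([np.cos(np.radians(D)),np.sin(np.radians(D))])
B=np.array([-79.,-57]);t=B+u*56/u[1]
st=B-u*44;en=t-u*28;bk=t-u*42
plan([(*st,Z,D),(*en,Z,D),(*bk,Z,D)])
```

```text
side [-76.9 -52.3] 71
now 18.65 [-104.4  -93.2] [0.6347 0.1506 0.0666] phi 54.97 gap 0.012829381873866265 F [ 0.5 -0.4 -0.8]
(np.float64(-104.23736319944604), np.float64(-93.04268994871563), 0.0665, 55) -> [-0.   -0.01 -0.  ] 0.01
(np.float64(-55.84851807808554), np.float64(-23.93625724009177), 0.0665, 55) -> [-1.23 -3.15 -0.  ] 0.01
(np.float64(-63.87858818700019), np.float64(-35.40438586013766), 0.0665, 55) -> [-1.03 -2.63 -0.  ] 0.01
```

>>> {"fn": "apply_moves", "kwargs": {"deltas": [[0.15,[-0.12,-0.3,0],0],[0.15,[-0.24,-0.6,0],0],[0.15,[-0.35,-0.9,0],0],[0.15,[-0.47,-1.2,0],0],[0.15,[-0.59,-1.5,0],0],[0.15,[-0.7,-1.8,0],0],[0.15,[-0.82,-2.1,0],0],[0.15,[-0.94,-2.4,0],0],[0.15,[-1.05,-2.7,0],0],[0.15,[-1.17,-3.0,0],0],[0.15,[-1.23,-3.15,0],0],[0.15,[-1.23,-3.15,0],0],[0.15,[-1.03,-2.63,0],0],[0.15,[-1.03,-2.63,0],0]]}}

```text
clock: 20.05
tcp_pos: [0.61, 0.089, 0.0666]
eef_rot: [[0.933, -0.361, 0.002], [-0.361, -0.933, 0.004], [0.0, -0.004, -1.0]]
force: [-1.2, 1.5, -0.5]
finger_gap: 0.0128
```

Run:
```python
from look import *
disc()
Z=.0665;X=-40
plan([(X-42*np.cos(.72),-42*np.sin(.72),Z,41),(X-42*np.cos(.48),-42*np.sin(.48),Z,27.5),(X-42*np.cos(.24),-42*np.sin(.24),Z,14),(X-42,-1,Z,0),(15,-1,Z,0),(66,-1,Z,0)])
```

```text
side [-35.9   3.5] 78
now 20.15 [-64.4 -37. ] [0.6092 0.0865 0.0662] phi 55.11 gap 0.013221633584543266 F [-0.2 -1.3 -0. ]
(np.float64(-71.5758406239176), np.float64(-27.69415622280187), 0.0665, 41) -> [ 0.37 -0.29  0.01] -2.35
(np.float64(-77.25378675672994), np.float64(-19.394725372742283), 0.0665, 27.5) -> [ 0.67 -0.56  0.01] -4.6
(np.float64(-80.79619494378525), np.float64(-9.983510309939652), 0.0665, 14) -> [ 0.89 -0.89  0.01] -6.85
(-82, -1, 0.0665, 0) -> [ 1.02 -1.23  0.01] -9.18
(15, -1, 0.0665, 0) -> [-2.75 -2.15  0.01] -9.18
(66, -1, 0.0665, 0) -> [-4.73 -2.63  0.01] -9.18
```

>>> {"fn": "apply_moves", "kwargs": {"deltas": [[0.15,[0.2,-0.15,0],-1.2],[0.15,[0.37,-0.29,0],-2.4],[0.15,[0.54,-0.42,0],-3.5],[0.15,[0.67,-0.56,0],-4.6],[0.15,[0.8,-0.72,0],-5.8],[0.15,[0.9,-0.9,0],-6.9],[0.15,[0.97,-1.05,0],-8],[0.15,[1.02,-1.2,0],-9.2],[0.15,[1.02,-1.2,0],-9.2],[0.15,[1.02,-1.2,0],-9.2]]}}

```text
clock: 21.15
tcp_pos: [0.6343, 0.055, 0.0661]
eef_rot: [[0.236, -0.972, -0.0], [-0.972, -0.236, -0.0], [0.0, 0.0, -1.0]]
force: [0.5, -0.5, 0.1]
finger_gap: 0.013
```

Run:
```python
from look import *
disc()
plan([(-82,-1,.0665,0),(15,-1,.0665,0),(66,-1,.0665,0)])
```

```text
side [-35.5   4.4] 78
now 21.25 [-81.4  -0.7] [0.6343 0.0552 0.0662] phi -0.06 gap 0.012528938151885147 F [ 1.  -0.1  0.2]
(-82, -1, 0.0665, 0) -> [0.02 0.02 0.01] 0.01
(15, -1, 0.0665, 0) -> [-3.75 -0.9   0.01] 0.01
(66, -1, 0.0665, 0) -> [-5.73 -1.38  0.01] 0.01
```

>>> {"fn": "apply_moves", "kwargs": {"deltas": [[0.15,[-0.3,-0.06,0],0],[0.15,[-0.6,-0.13,0],0],[0.15,[-0.9,-0.2,0],0],[0.15,[-1.2,-0.28,0],0],[0.15,[-1.5,-0.35,0],0],[0.15,[-1.8,-0.43,0],0],[0.15,[-2.1,-0.5,0],0],[0.15,[-2.4,-0.57,0],0],[0.15,[-2.7,-0.65,0],0],[0.15,[-3.0,-0.72,0],0],[0.15,[-3.3,-0.79,0],0],[0.15,[-3.6,-0.86,0],0],[0.15,[-3.9,-0.94,0],0],[0.15,[-3.9,-0.94,0],0]]}}

```text
clock: 22.65
tcp_pos: [0.5354, 0.0306, 0.0662]
eef_rot: [[0.232, -0.973, -0.002], [-0.973, -0.232, -0.001], [0.0, 0.002, -1.0]]
force: [-0.8, 0.1, 0.7]
finger_gap: 0.0128
```

Run:
```python
from look import *
disc()
plan([(66,-1,.0665,0)])
```

```text
side [51.   3.4] 83
now 22.75 [18.7 -0.3] [0.5371 0.0312 0.0663] phi -0.21 gap 0.0127677261085146 F [ 0.6 -0.5 -0. ]
(66, -1, 0.0665, 0) -> [-1.85 -0.42  0.01] 0.04
```

Push through, then withdraw, rise, and move clear to the right-hand side the arm came from.

>>> {"fn": "apply_moves", "kwargs": {"deltas": [[0.15,[-0.3,-0.08,0],0],[0.15,[-0.6,-0.15,0],0],[0.15,[-0.9,-0.22,0],0],[0.15,[-1.2,-0.3,0],0],[0.15,[-1.5,-0.36,0],0],[0.15,[-1.85,-0.45,0],0],[0.15,[-1.85,-0.45,0],0],[0.15,[-1.85,-0.45,0],0],[0.15,[-1.2,-0.3,0],0],[0.15,[-0.5,-0.1,1],0],[0.15,[-0.5,-0.1,2],0],[0.15,[-0.5,-0.1,4],0],[0.15,[-0.5,-0.1,6],0],[0.15,[-2,-2,6],0],[0.15,[-4,-4,6],0],[0.15,[-5,-6,6],0],[0.15,[-6,-8,6],0],[0.15,[-7,-10,6],0],[0.15,[-8,-12,6],0],[0.15,[-9,-14,6],0]]}}

```text
clock: 24.75
tcp_pos: [0.3382, -0.2674, 0.2165]
eef_rot: [[0.233, -0.972, 0.001], [-0.972, -0.233, -0.001], [0.001, -0.001, -1.0]]
force: [0.4, -0.6, 0.6]
finger_gap: 0.0128
```

>>> {"fn": "apply_moves", "kwargs": {"deltas": [[0.15,[-1,-2,0],0],[0.15,[-2,-4,0],0],[0.15,[-2.5,-6,0],0],[0.15,[-2.5,-6,0],0],[0.15,[-2.5,-6,0],0],[0.15,[-2.5,-6,0],0],[0.15,[-2.5,-6,0],0],[0.15,[-2.5,-6,0],0]]}}

```text
clock: 25.55
tcp_pos: [0.2774, -0.4139, 0.2163]
eef_rot: [[0.236, -0.972, 0.0], [-0.972, -0.236, 0.001], [-0.001, -0.0, -1.0]]
force: [-0.7, 0.6, -0.5]
finger_gap: 0.0128
```

Run:
```python
from look import *
plan([]);disc()
im=cams.get_image('top');print('blue',[(to_f(back(im,c,.105),F)*1e3).round(1) for c,a in blobs(im,'blue',(195,130,300,210))])
a=cv2.resize(im['pixels'][120:265,185:305],None,fx=3.4,fy=3.4);s=cams.get_image('side')
b=cv2.resize(s['pixels'][150:250,185:265],None,fx=4.8,fy=4.8);b=np.vstack([b,np.zeros((a.shape[0]-b.shape[0],b.shape[1],3),np.uint8)]) if b.shape[0]<a.shape[0] else b[:a.shape[0]]
cv2.imwrite('pics/fin.png',np.hstack([a,b]))
cv2.imwrite('pics/fintop.png',im['pixels'])
```

```text
now 25.55 [376.2 370.9] [ 0.2774 -0.4139  0.2163] phi -0.02 gap 0.012799317383604743 F [-0.7  0.6 -0.5]
blue [array([ -3.6, -49.2])]
```

View pics/fin.png

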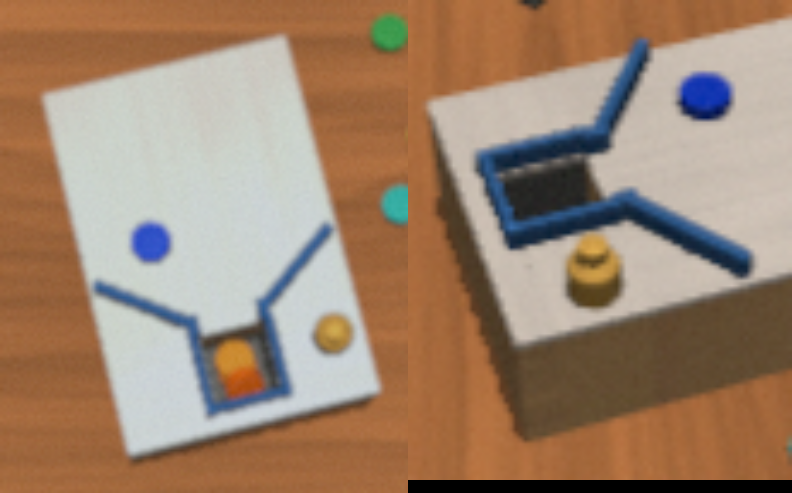

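View pics/fintop.png

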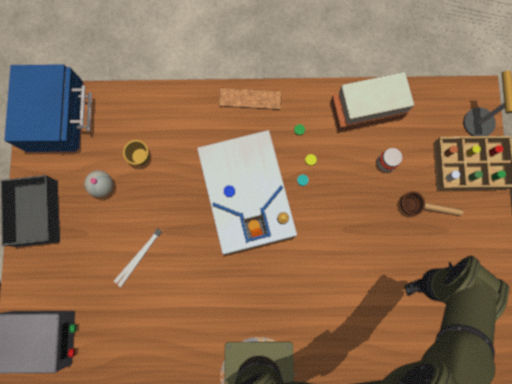

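The deck now holds only the blue slice, where it started (229,191). Amber shows down in the slot (around (255,227) in the top view), and the weight and the other bystanders have not moved. Handing in.

```bash
python3 -c "
from rig import job_done
print(job_done())"
```

```text
the job is handed in; nothing more can be done
None
```

All three amber slices were pushed with the fingertips, one at a time, through the gate and into the slot. I handed the job in at about 25.6 s of robot time.

**Last checks**
- The last top and side pictures show no amber on the deck, and amber lying down in the slot. The slices overlap there, so I could not count three separately. I go by each one having left the deck in turn.
- The blue slice measured (-3.6, -49.2) mm in the feed block's frame, against (-3.6, -49.0) at the start.
- The weight and the other bystanders look unmoved. The arm ended clear of everything, with wrist force readings of about 1 N or less.

**What disagreed**
- **Fingertip height:** at 0.15 opening the tips stood about 32 mm behind the reported TCP. My first pass went over the first slice without touching it. I found the true height by lowering the fingers in small steps onto the deck, with one light touch of 3.6 N, and used that for every push.
- **Cameras:** the side camera read slice positions about 3 to 6 mm off from the top camera. I worked in the top camera's frame.

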